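# Pack the honey sampler tray

## Task

Pack the wooden sampler tray with the four lidded honey jars from the cork board: stand each one upright in the well cut to its own shape and size (tall, squat and small jar in the middle-sized, large and small round wells, square jar in the square well), flat on the felt. It is glass, so set every jar down, never drop it or knock it over, and leave the two open jars without lids standing where they are.

Things in the scene. Friction and masses are not known exactly. Their poses are not given: they have to be found in the camera images.
- jar_tall_mid (a point): Tall slender round honey jar of amber glass with a paper band and a closed brass-coloured lid: 44 mm across, 96 mm high with lid, about 0.26 kg. The point is on the jar's axis half-way up; z is up along the axis. All six jars stand on a fixed cork board 210 x 310 mm, 6 mm thick, beside the tray (which of the two is on the left varies). 
- jar_squat_mid (a point): Squat wide round honey jar, amber glass, closed lid: 60 mm across, 62 mm high, about 0.27 kg. The point is on the jar's axis half-way up; z is up along the axis. Keep the fingertips 15 mm or more over its foot, so that they clear the rim of the well.
- jar_mini_mid (a point): Small round sample jar, amber glass, closed lid: 30 mm across, 56 mm high, about 0.07 kg. The point is on the jar's axis half-way up; z is up along the axis. Keep the fingertips 15 mm or more over its foot.
- jar_square_mid (a point): Square jar, amber glass, with a closed round lid: 46 x 46 mm, 72 mm high, about 0.23 kg. The point is on the jar's axis half-way up; z is up along the axis. x and y are square to its flat sides; grip it across two of them.
- open_tall_mid (a point): Look-alike that stays: the same tall round amber glass, 44 mm across, but empty and without lid, mouth open, 84 mm high, about 0.11 kg. The point is on the jar's axis half-way up; z is up along the axis.
- open_squat_mid (a point): Look-alike that stays: the same squat round amber glass, 60 mm across, but empty and without lid, mouth open, 52 mm high, about 0.12 kg. The point is on the jar's axis half-way up; z is up along the axis.
- well_tall_floor (a point): Round well of 60 mm diameter, middle of the three round ones: for the tall jar (8 mm to spare all round). The point is the centre of the well's floor (grey felt), z up. The well is 10 mm deep, in a 94 mm square plywood insert, 15 mm thick, one of four lying edge to edge (95 mm between centres, two by two, in any order) in the fixed wooden tray; x and y run along the tray's sides. The tray is 204 mm square, its outer rim 22 mm above the table, 12 mm above the well's floor. 
- well_squat_floor (a point): Round well of 76 mm diameter, the largest: for the squat jar. Same depth, insert and frame as the tall jar's well.
- well_mini_floor (a point): Round well of 46 mm diameter, the smallest: for the small jar. Same depth, insert and frame as the tall jar's well.
- well_square_floor (a point): Square well of 62 x 62 mm with sides along x and y (those of the tray): for the square jar. Same depth, insert and frame as the tall jar's well.

How it is judged:
By the outcome, as a careful person would: the job done as asked, in the order asked, and still so for the second after the job is handed in, with the robot touching nothing.
It also fails if it takes over 115 s, if anything falls off the work surface, if the arm or the gripper's body presses on something with over 40 N, if the wrist force passes 120 N, or if a joint passes its speed limit or range.

## Robot

A 6-joint arm with a two-finger parallel gripper is mounted at the origin on the work surface. World frame = base frame: x ahead of the robot, y to its left, z up, the work surface at z = 0. Lengths are in m, angles in rad, forces in N, time in s.
With the tool pointing down it reaches from about 0.375 to 0.925 m from the base axis. Payload 5.7 kg.
Tool frame: the origin (TCP) lies on the mounting face of the last link; the fingertips stand 173 mm ahead of it and the grasp point (between the pads) lies 155 mm ahead of it; z points along the fingers, x is the direction in which the jaws open and shut, and the axes are right-handed (so a half turn about z gives the same grasp; the last joint's range is limited). The gripper opens to 85 mm and grips with 20 to 120 N. Pads are 22 mm wide; open, the fingers measure 114 mm over their backs; the gripper's body (76 mm by 85 mm) begins 54 mm behind the grasp point. The pads swing forward as they close: fully open they stand 13 mm farther back than shut.
Start: joints at [-1.314, 0.359, 1.51, -0, 1.272, -0.115], TCP at [0.218, -0.559, 0.405] pointing down, gripper open.
Joint ranges: [-2.97, 2.97], [-1.01, 2.36], [0.21, 2.38], [-0.96, 4.11], [0.2, 2.71], [-2.98, 2.98]. Speed limits (rad/s): [2.39, 2.39, 3.14, 3.14, 3.14, 3.14].

## Interface

Orientations are given as a unit quaternion [x, y, z, w].
In Python, from bench import read_state, camera, calibration, job gives the robot as it stands.
- The arm moves only by the tool apply_moves, never from a script. Its argument "commands" is a list of rows, each an object of numbers: "x", "y", "z": the shift along the tool's x, y, z in mm; "ax", "ay", "az": the turn, a rotation vector about the tool's x, y, z in degrees; "fingers": the gripper's target within -1 to 1 (shut at 1, half-way at 0, fully open at -1). A call has 1 to 12 rows; each row shifts and turns the commanded pose from where the row before left it, along the tool's axes as they then stand; what a row does not reach is not made up. A row lasts 1/10 s, in which the tool goes at most 50 mm and 8.59 degrees, less where a joint would pass 70% of its speed; a pose out of reach is approached as far as the arm can. A call with a gripper value outside its range is refused whole. The fingers move at their own pace and stop on an object; the grip force is fixed at half the most. Time passes only in rows, so rows that do not move let the fingers close. It gives the time, the measured TCP pose, the force and the opening at its end, in the units of the state.
- read_state(): the state, without advancing time (a new reading comes with each control period).
- camera(name): name is "scene" or "top" or "wrist"; returns the picture (400x640x3 uint8, blue, green, red); there is no depth.
- calibration(name): a dict with "fx", "fy", "cx", "cy" (pixels), "position" and "attitude" of the camera in the world. Camera axes: x right, y up, looking along -z (the intrinsics and any distortion apply to the point x, -y, -z); pixel columns grow to the right and rows downward; lengths in m; the calibration is good to about 2 mm. The wrist camera is an equidistant fisheye: a pixel r from the principal point sees the ray r / f radians off the axis. A picture is of the moment at which its call begins: read the wrist's pose just before it. calibration takes no time and is no camera call; for the wrist camera it gives the pose at the moment of the call.
- job.finish_job(): hands the job in, once; it reports no verdict.
The state is a dict: "time_s": time; "joint_positions": joint angles; "qd": joint speeds; "tau": joint torques, N m; "eef_pos": TCP position; "tool_rot": TCP orientation; "ft_force": force on the tool from outside, world axes, zero at the start; "wrist_torque": the same for the moment, N m; "gripper_width": finger opening in m.
Only numpy, scipy, OpenCV 4.12 (cv2) and the standard library are available. Lean on these libraries where they do the work, as an engineer would, in place of code of your own. Each camera call takes 0.05 s, during which the arm holds its last target. There are 200 camera calls.

## Working session

There is one attempt and no reset: what is moved stays moved. The work goes in short steps, Python scripts to look and compute and a tool call to move; the robot and the scene stay as the last step left them, time stands still between calls to the robot, and variables do not carry over. Pictures are saved under pics/ and viewed, about 12 in all and at most 16, crops included, and the job is handed in when it is done.

Besides the shell and the picture viewer there is one more tool, called after "Request:" as name(argument=value, ...), one argument or row to a line, values as JSON. apply_moves: Moves the arm, as the interface text tells. Its arguments: {"type":"object","properties":{"commands":{"type":"array"}},"required":["commands"]}

```bash
mkdir -p pics; ls
python3 - <<'E'
from bench import read_state,camera,calibration
import cv2,numpy as np
print(read_state())
for n in("top","scene"):
    print(n,calibration(n)); cv2.imwrite(f"pics/{n}0.png",camera(n))
print(calibration("wrist"))
E
```

```text
pics
{'time_s': 0.0, 'joint_positions': array([-1.31407931e+00,  3.59525800e-01,  1.51144122e+00,  7.84325989e-06,
        1.27251177e+00, -1.15080800e-01]), 'qd': array([-3.81490255e-04,  8.81848583e-04, -1.38976799e-05,  4.11136938e-04,
        3.61622379e-04,  1.39625072e-04]), 'tau': array([-8.32574660e-04, -5.27617335e+01, -2.78625458e+01, -3.61103603e-04,
        1.33336094e-02, -9.88908965e-06]), 'eef_pos': array([ 0.21788649, -0.55864882,  0.40383756]), 'tool_rot': array([ 8.25617234e-01, -5.64229823e-01, -7.09910491e-04, -6.20825334e-04]), 'ft_force': array([-0.20185885, -1.27289177,  0.69132418]), 'wrist_torque': array([-0.01596935, -0.00802922,  0.02019345]), 'gripper_width': 0.08552848433471974}
top {'fx': 418.4526491718825, 'fy': 418.4526491718825, 'cx': 325.05889969881, 'cy': 196.82860250033335, 'position': array([0.36860931, 0.01080046, 0.95883575]), 'attitude': array([ 0.06701855, -0.06141686, -0.70242649,  0.70592741])}
scene {'fx': 389.8239008236578, 'fy': 389.8239008236578, 'cx': 316.08635464582596, 'cy': 198.65921990689898, 'position': array([ 0.93599765, -0.43338739,  0.5259337 ]), 'attitude': array([0.4147572 , 0.15948312, 0.34480621, 0.82683147])}
{'fx': 309.70691628693146, 'fy': 309.70691628693146, 'cx': 317.8063954353488, 'cy': 201.61699762729435, 'position': array([ 0.28522878, -0.5338451 ,  0.37283649]), 'attitude': array([-0.11686372,  0.08028327, -0.55895153,  0.81698877])}
```

View pics/top0.png

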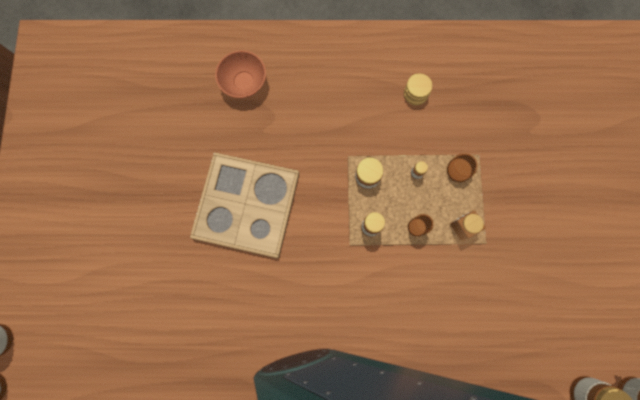

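View pics/scene0.png

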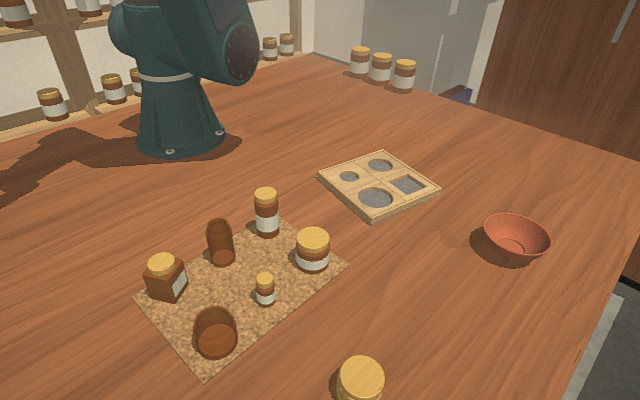

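The top view shows these lids (pixels): squat (370,172), mini (421,168), tall (374,222), square (473,223). The open jars are at (460,168) and (419,227). The wells are square (230,180), large (270,188), mid (219,218) and small (260,228).

```bash
cat > h.py <<'E'
from bench import read_state,camera,calibration
import cv2,numpy as np
from scipy.spatial.transform import Rotation as R
def ray(c,uv,fish=False):
    p=(np.asarray(uv,float)-[c['cx'],c['cy']])/[c['fx'],c['fy']]
    if fish:
        r=np.linalg.norm(p)+1e-12; v=np.r_[p/r*np.sin(r),np.cos(r)]
    else: v=np.r_[p,1]
    return R.from_quat(c['attitude']).apply([v[0],-v[1],-v[2]])
def plane(c,uv,z,fish=False):
    d=ray(c,uv,fish); o=c['position']; return (o+d*(z-o[2])/d[2])[:2]
def proj(c,P,fish=False):
    v=R.from_quat(c['attitude']).inv().apply(np.asarray(P)-c['position'])*[1,-1,-1]
    if fish:
        r=np.hypot(v[0],v[1]); p=v[:2]/(r+1e-12)*np.arctan2(r,v[2])
    else: p=v[:2]/v[2]
    return p*[c['fx'],c['fy']]+[c['cx'],c['cy']]
def blobs(m,amin,amax=1e9):
    n,l,s,ce=cv2.connectedComponentsWithStats(m.astype(np.uint8))
    return [(ce[i],s[i],l==i) for i in range(1,n) if amin<s[i,4]<amax]
def lids(im):
    h=cv2.cvtColor(im,cv2.COLOR_BGR2HSV)
    return cv2.inRange(h,(20,110,140),(32,255,255))
def felt(im):
    h=cv2.cvtColor(im,cv2.COLOR_BGR2HSV)
    return cv2.inRange(h,(0,0,60),(180,60,170))
E
python3 - <<'E'
from h import *
c=calibration('top');im=cv2.imread('pics/top0.png')
for ce,s,_ in blobs(lids(im),40):print('lid',ce.round(1),s, plane(c,ce,.07).round(3))
for ce,s,_ in blobs(felt(im)[140:270,180:310],80):print('felt',ce+[180,140],s,plane(c,ce+[180,140],.012).round(3))
g=cv2.cvtColor(im,cv2.COLOR_BGR2HSV)
print(g[172,370],g[180,230],g[200,400],g[168,421])
for n,uv,z in(('squat',(370,172),.068),('mini',(421,168),.062),('tall',(374,222),.102),('square',(473,223),.078),('otall',(419,227),.08),('osq',(460,168),.05)):print(n,plane(c,uv,z).round(3))
E
```

```text
lid [418.7  85.4] [406  74  25  23 440] [ 0.79  -0.192]
lid [370.4 170.6] [357 157  26  26 457] [ 0.591 -0.08 ]
lid [420.7 166.9] [416 162  11  11 101] [ 0.599 -0.19 ]
lid [374.4 221.6] [365 212  20  20 305] [ 0.479 -0.087]
felt [230.37078652 179.87961477] [ 36  26  30  29 623] [0.582 0.239]
felt [270.18577075 188.68642951] [ 75  34  32  30 759] [0.561 0.146]
felt [219.4012474  219.61954262] [ 27  68  25  25 481] [0.489 0.26 ]
felt [259.91814947 228.72953737] [ 71  80  19  19 281] [0.468 0.166]
[ 23 111 223] [ 19  25 141] [ 16 109 191] [ 21 115 223]
squat [ 0.588 -0.08 ]
mini [ 0.599 -0.193]
tall [ 0.474 -0.083]
square [ 0.476 -0.294]
otall [ 0.467 -0.18 ]
osq [ 0.602 -0.282]
```

```bash
cat >> h.py <<'E'
def pose():
    s=read_state(); r=R.from_quat(s['tool_rot']); x=r.as_matrix()[:,0]
    return s,r,np.degrees(np.arctan2(x[1],x[0]))
def plan(xyz,yaw):
    """Turn (deg about tool z, done first) and then total shift in tool axes (mm) to a TCP pointing down at xyz."""
    s,r,y=pose(); d=(yaw-y+90)%180-90
    yaw=y+d; t=np.radians(yaw); T=np.array([[np.cos(t),np.sin(t),0],[np.sin(t),-np.cos(t),0],[0,0,-1]])
    tilt=(r.inv()*R.from_matrix(T)).as_rotvec(degrees=True)
    sh=T.T@(np.asarray(xyz)-s['eef_pos'])*1000
    print('t',round(s['time_s'],2),'turn',tilt.round(2),'then shift mm',sh.round(1),'dist',np.linalg.norm(sh).round(), 'Fz',s['ft_force'].round(1),'w',round(s['gripper_width'],4))
E
python3 - <<'E'
from h import *
s,r,y=pose();c=calibration('wrist')
f=R.from_quat(c['attitude']).apply([0,0,-1]);print('yaw',y,'fwd in tool',r.inv().apply(f).round(3),'off',r.inv().apply(c['position']-s['eef_pos']).round(4))
plan([.5,-.19,.40],-12.7)
E
```

```text
yaw -68.6984869223067 fwd in tool [0.001 0.281 0.96 ] off [ 0.0014 -0.0718  0.0311]
t 0.1 turn [ -0.06   0.08 -56.  ] then shift mm [ 194.2 -421.7    3.9] dist 464.0 Fz [-0.2 -1.   0.1] w 0.0853
```

Request:
apply_moves(
  commands=[
    {"az": -8},
    {"az": -8},
    {"az": -8},
    {"az": -8},
    {"az": -8},
    {"az": -8},
    {"az": -8},
    {"x": 22, "y": -44, "z": -1},
    {"x": 22, "y": -44, "z": -1},
    {"x": 22, "y": -44, "z": -1},
    {"x": 22, "y": -44, "z": -1},
    {"x": 22, "y": -44, "z": -1},
  ],
)

```text
invalid input
```

Request:
apply_moves(
  commands=[
    {"x": 22, "y": -44, "z": -1},
    {"x": 22, "y": -44, "z": -1},
    {"x": 22, "y": -44, "z": -1},
    {"x": 22, "y": -44, "z": -1},
    {"x": 22, "y": -44, "z": -1},
    {},
    {},
  ],
)

```text
invalid input
```

Run:
```python
from h import *
s,r,y=pose();c=calibration('wrist');im=camera('wrist');cv2.imwrite('pics/w1.png',im)
import pickle;pickle.dump(c,open('w1.pkl','wb'))
print(s['eef_pos'],y,s['time_s'])
for ce,st,_ in blobs(lids(im),60):print('lid',ce.round(1),st)
for n,z in(('squat',.068),('mini',.062),('tall',.102),('square',.078)):pass
```

```text
[ 0.21786614 -0.55870241  0.40391944] -68.6984869223067 0.1
lid [270.2 246.3] [261 244  20   7  64]
lid [249.2 282.2] [240 277  18  10 118]
lid [356.  302.4] [ 326  278   61   49 2268]
lid [410.9 321.6] [406 313  12  19 102]
```

View pics/w1.png

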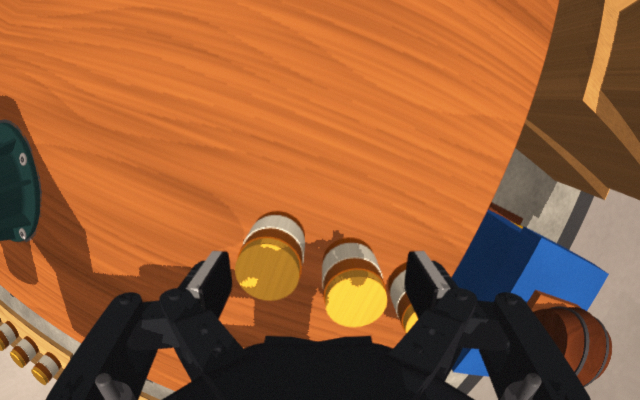

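Request:
apply_moves(
  commands=[
    {"x": 0, "y": 0, "z": 0, "ax": 0, "ay": 0, "az": -8, "fingers": -1},
    {"x": 0, "y": 0, "z": 0, "ax": 0, "ay": 0, "az": -8, "fingers": -1},
    {"x": 0, "y": 0, "z": 0, "ax": 0, "ay": 0, "az": -8, "fingers": -1},
    {"x": 0, "y": 0, "z": 0, "ax": 0, "ay": 0, "az": -8, "fingers": -1},
    {"x": 0, "y": 0, "z": 0, "ax": 0, "ay": 0, "az": -8, "fingers": -1},
    {"x": 0, "y": 0, "z": 0, "ax": 0, "ay": 0, "az": -8, "fingers": -1},
    {"x": 0, "y": 0, "z": 0, "ax": 0, "ay": 0, "az": -8, "fingers": -1},
    {"x": 23, "y": -36, "z": -1.5, "ax": 0, "ay": 0, "az": 0, "fingers": -1},
    {"x": 23, "y": -36, "z": -1.5, "ax": 0, "ay": 0, "az": 0, "fingers": -1},
    {"x": 23, "y": -36, "z": -1.5, "ax": 0, "ay": 0, "az": 0, "fingers": -1},
    {"x": 23, "y": -36, "z": -1.5, "ax": 0, "ay": 0, "az": 0, "fingers": -1},
  ],
)

```text
time_s: 1.25
eef_pos: [0.3401, -0.4375, 0.4105]
tool_rot: [0.994, -0.111, -0.0, -0.0]
ft_force: [0.5, 0.4, -0.3]
gripper_width: 0.0852
```

Request:
apply_moves(
  commands=[
    {"x": 23, "y": -36, "z": -1.5, "ax": 0, "ay": 0, "az": 0, "fingers": -1},
    {"x": 23, "y": -36, "z": -1.5, "ax": 0, "ay": 0, "az": 0, "fingers": -1},
    {"x": 23, "y": -36, "z": -1.5, "ax": 0, "ay": 0, "az": 0, "fingers": -1},
    {"x": 23, "y": -36, "z": -1.5, "ax": 0, "ay": 0, "az": 0, "fingers": -1},
    {"x": 23, "y": -36, "z": -1.5, "ax": 0, "ay": 0, "az": 0, "fingers": -1},
    {"x": 0, "y": 0, "z": 0, "ax": 0, "ay": 0, "az": 0, "fingers": -1},
    {"x": 0, "y": 0, "z": 0, "ax": 0, "ay": 0, "az": 0, "fingers": -1},
  ],
)

```text
time_s: 1.95
eef_pos: [0.4915, -0.2876, 0.4179]
tool_rot: [0.994, -0.109, -0.0, -0.0]
ft_force: [-0.2, 0.4, -0.5]
gripper_width: 0.0852
```

Run:
```python
from h import *
s,r,y=pose();c=calibration('wrist');im=camera('wrist');cv2.imwrite('pics/w2.png',im)
import pickle;pickle.dump(c,open('w2.pkl','wb'))
print(s['eef_pos'],y,s['time_s'])
for ce,st,_ in blobs(lids(im),60):print('lid',ce.round(1),st,*[plane(c,ce,z,True).round(3) for z in(.102,.068,.062,.078)])
```

```text
[ 0.49152429 -0.2876053   0.41789454] -12.55249499324217 1.95
lid [250.6   3.3] [234   0  35  10 239] [ 0.471 -0.1  ] [ 0.466 -0.085] [ 0.465 -0.083] [ 0.467 -0.09 ]
lid [536.1  67.5] [521  47  31  42 998] [ 0.752 -0.205] [ 0.782 -0.203] [ 0.787 -0.203] [ 0.773 -0.204]
lid [399.5  75. ] [388  64  24  24 447] [ 0.59  -0.199] [ 0.599 -0.196] [ 0.601 -0.196] [ 0.596 -0.197]
lid [305.2 188.9] [285 176  38  34 704] [ 0.481 -0.286] [ 0.477 -0.294] [ 0.477 -0.295] [ 0.478 -0.291]
lid [145.2 390.5] [140 383  10  14  79] [ 0.141 -0.555] [ 0.098 -0.595] [ 0.09  -0.602] [ 0.111 -0.583]
```

View pics/w2.png

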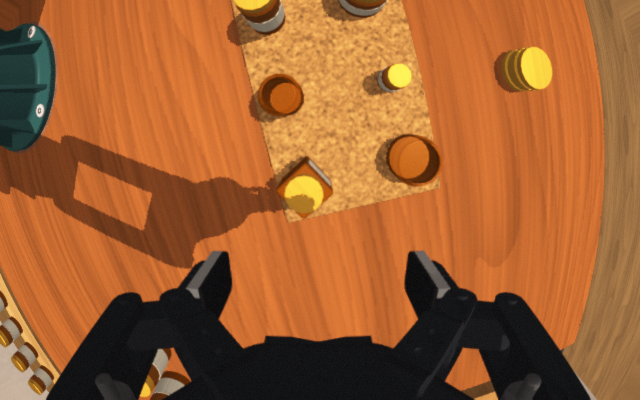

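The wrist view shows the square jar's lid at (305,189) with its sides about 45° to the tool. The mini is at (400,75), the open squat at (412,158) and the open tall at (282,95). Next I'll look from nearer over the tall and squat jars.

Request:
apply_moves(
  commands=[
    {"x": -9, "y": -42, "z": 5, "ax": 0, "ay": 0, "az": 0, "fingers": -1},
    {"x": -9, "y": -42, "z": 5, "ax": 0, "ay": 0, "az": 0, "fingers": -1},
    {"x": -9, "y": -42, "z": 5, "ax": 0, "ay": 0, "az": 0, "fingers": -1},
    {"x": 0, "y": 0, "z": 0, "ax": 0, "ay": 0, "az": 0, "fingers": -1},
    {"x": 0, "y": 0, "z": 0, "ax": 0, "ay": 0, "az": 0, "fingers": -1},
  ],
)

```text
time_s: 2.5
eef_pos: [0.4918, -0.16, 0.4032]
tool_rot: [0.994, -0.11, -0.0, 0.0]
ft_force: [-0.7, -0.2, -0.7]
gripper_width: 0.0856
```

Run:
```python
from h import *
s,r,y=pose();c=calibration('wrist');im=camera('wrist');cv2.imwrite('pics/w3.png',im)
import pickle;pickle.dump(c,open('w3.pkl','wb'))
print(s['eef_pos'],y,s['time_s'])
for ce,st,_ in blobs(lids(im),60):print('lid',ce.round(1),st,*[plane(c,ce,z,True).round(3) for z in(.102,.068,.062,.078)])
plan([.475,-.085,.3],-12.7)
```

```text
[ 0.49183757 -0.15996663  0.40316272] -12.676804849169404 2.5
lid [398.6  86.8] [ 372   59   54   56 2356] [ 0.583 -0.083] [ 0.592 -0.081] [ 0.594 -0.081] [ 0.589 -0.082]
lid [278.7 115.8] [ 257   94   45   45 1576] [ 0.475 -0.086] [ 0.471 -0.085] [ 0.47  -0.085] [ 0.472 -0.086]
lid [552.5 162.7] [539 142  28  42 920] [ 0.751 -0.182] [ 0.781 -0.194] [ 0.787 -0.196] [ 0.772 -0.19 ]
lid [423.3 191.9] [413 181  22  23 404] [ 0.589 -0.182] [ 0.6   -0.193] [ 0.601 -0.195] [ 0.597 -0.19 ]
lid [329.3 302.6] [313 289  34  28 735] [ 0.478 -0.279] [ 0.474 -0.303] [ 0.474 -0.307] [ 0.476 -0.296]
t 2.55 turn [ 0.05 -0.02 -0.04] then shift mm [-33.4 -70.1 103.4] dist 129.0 Fz [ 0.5 -0.3 -0.3] w 0.0854
```

View pics/w3.png

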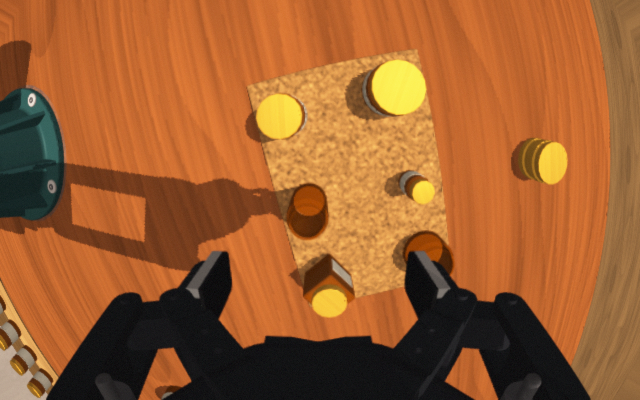

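The tall jar is at (0.475,−0.085), and the top and wrist views agree to about 1 mm. I'll go down over it and grip.

Request:
apply_moves(
  commands=[
    {"x": -17, "y": -35, "z": 20, "ax": 0, "ay": 0, "az": 0, "fingers": -1},
    {"x": -16.5, "y": -35, "z": 20, "ax": 0, "ay": 0, "az": 0, "fingers": -1},
    {"x": 0, "y": 0, "z": 30, "ax": 0, "ay": 0, "az": 0, "fingers": -1},
    {"x": 0, "y": 0, "z": 40, "ax": 0, "ay": 0, "az": 0, "fingers": -1},
    {"x": 0, "y": 0, "z": 40, "ax": 0, "ay": 0, "az": 0, "fingers": -1},
    {"x": 0, "y": 0, "z": 37, "ax": 0, "ay": 0, "az": 0, "fingers": -1},
    {"x": 0, "y": 0, "z": 0, "ax": 0, "ay": 0, "az": 0, "fingers": -1},
    {"x": 0, "y": 0, "z": 0, "ax": 0, "ay": 0, "az": 0, "fingers": -1},
    {"x": 0, "y": 0, "z": 0, "ax": 0, "ay": 0, "az": 0, "fingers": -1},
  ],
)

```text
time_s: 3.45
eef_pos: [0.4763, -0.0851, 0.2178]
tool_rot: [0.994, -0.111, 0.002, 0.0]
ft_force: [0.1, -0.0, 0.5]
gripper_width: 0.0849
```

Run:
```python
from h import *
plan([.475,-.085,.216],-12.7)
cv2.imwrite('pics/w4.png',camera('wrist'))
```

```text
t 3.45 turn [ 0.02 -0.18 -0.06] then shift mm [-1.3  0.2  1.8] dist 2.0 Fz [ 0.1 -0.   0.5] w 0.0849
```

View pics/w4.png

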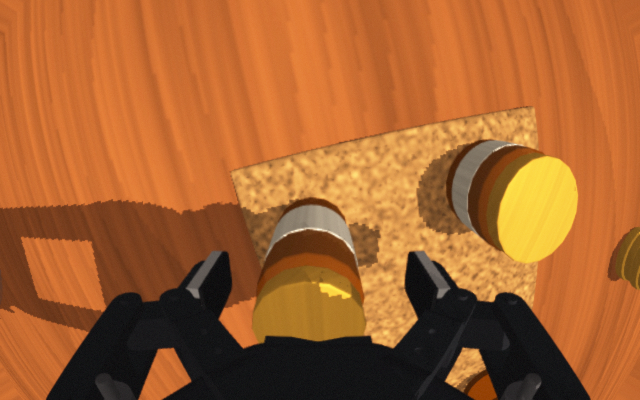

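The jar stands between the fingers, about 3 mm toward −x (lid centre column 309 against 318). I'll centre on it and close.

Request:
apply_moves(
  commands=[
    {"x": -3, "y": 0, "z": 1, "ax": 0, "ay": 0, "az": 0, "fingers": -1},
    {"x": 0, "y": 0, "z": 0, "ax": 0, "ay": 0, "az": 0, "fingers": -0.2},
    {"x": 0, "y": 0, "z": 0, "ax": 0, "ay": 0, "az": 0, "fingers": 0.2},
    {"x": 0, "y": 0, "z": 0, "ax": 0, "ay": 0, "az": 0, "fingers": 1},
    {"x": 0, "y": 0, "z": 0, "ax": 0, "ay": 0, "az": 0, "fingers": 1},
    {"x": 0, "y": 0, "z": 0, "ax": 0, "ay": 0, "az": 0, "fingers": 1},
    {"x": 0, "y": 0, "z": 0, "ax": 0, "ay": 0, "az": 0, "fingers": 1},
    {"x": 0, "y": 0, "z": 0, "ax": 0, "ay": 0, "az": 0, "fingers": 1},
  ],
)

```text
time_s: 4.3
eef_pos: [0.4726, -0.0832, 0.2159]
tool_rot: [0.994, -0.11, 0.001, 0.0]
ft_force: [-0.7, 0.4, 8.0]
gripper_width: 0.0427
```

Request:
apply_moves(
  commands=[
    {"x": 0, "y": 0, "z": -10, "ax": 0, "ay": 0, "az": 0, "fingers": 1},
    {"x": 0, "y": 0, "z": -25, "ax": 0, "ay": 0, "az": 0, "fingers": 1},
    {"x": 0, "y": 0, "z": -35, "ax": 0, "ay": 0, "az": 0, "fingers": 1},
    {"x": -3, "y": -20, "z": 0, "ax": 0, "ay": 0, "az": 0, "fingers": 1},
    {"x": -7, "y": -40, "z": 0, "ax": 0, "ay": 0, "az": 0, "fingers": 1},
    {"x": -7, "y": -40, "z": 0, "ax": 0, "ay": 0, "az": 0, "fingers": 1},
    {"x": -7, "y": -40, "z": 0, "ax": 0, "ay": 0, "az": 0, "fingers": 1},
    {"x": -7, "y": -40, "z": 0, "ax": 0, "ay": 0, "az": 0, "fingers": 1},
    {"x": -7, "y": -40, "z": 0, "ax": 0, "ay": 0, "az": 0, "fingers": 1},
    {"x": 0, "y": 0, "z": 0, "ax": 0, "ay": 0, "az": 0, "fingers": 1},
    {"x": 0, "y": 0, "z": 0, "ax": 0, "ay": 0, "az": 0, "fingers": 1},
  ],
)

```text
time_s: 5.4
eef_pos: [0.4831, 0.1405, 0.2853]
tool_rot: [0.994, -0.109, -0.0, 0.0]
ft_force: [-0.0, -0.8, -3.0]
gripper_width: 0.0426
```

Run:
```python
from h import *
s,r,y=pose();c=calibration('wrist');im=camera('wrist');cv2.imwrite('pics/w5.png',im)
print(s['eef_pos'],y,s['time_s'])
for ce,st,_ in blobs(felt(im),200):print('felt',ce.round(1),st,plane(c,ce,.010,True).round(3))
plan([.489,.26,.220],-12.7)
```

```text
[0.48305121 0.14054538 0.2853115 ] -12.532730443485189 5.4
felt [290.5  58.4] [ 254   23   75   72 4179] [0.488 0.256]
felt [410.2  62. ] [ 375   23   71   78 5015] [0.581 0.236]
felt [406.6 176.8] [ 365  133   84   88 5656] [0.56  0.144]
felt [291.6 177.2] [ 264  151   56   53 2245] [0.468 0.164]
felt [313.9 223.9] [ 278  209   70   41 1307] [0.476 0.121]
felt [257.9 263. ] [247 243  23  43 433] [0.419 0.095]
felt [377.7 263. ] [366 243  24  43 447] [0.524 0.071]
felt [501.3 372.7] [493 360  18  24 214] [ 0.673 -0.15 ]
t 5.45 turn [0.04 0.05 0.08] then shift mm [ -20.7 -118.7   65.2] dist 137.0 Fz [ 0.2  0.2 -2.4] w 0.0427
```

View pics/w5.png

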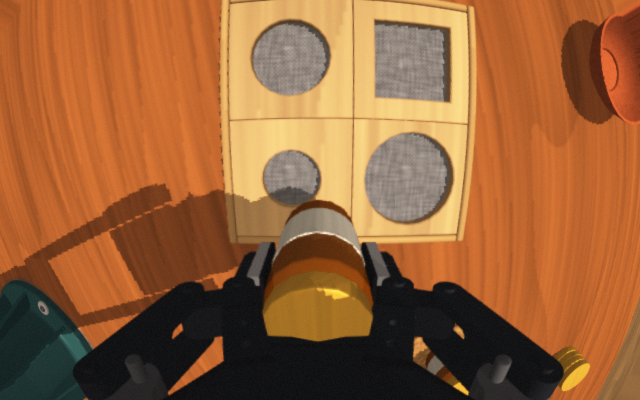

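The wrist view shows the tall well at (290,58), square at (410,62), large at (407,177) and small at (292,177). These agree with the top view to 2–4 mm. The jar hangs straight, so I'll go over the tall well and lower it.

Request:
apply_moves(
  commands=[
    {"x": -7, "y": -39, "z": 0, "ax": 0, "ay": 0, "az": 0, "fingers": 1},
    {"x": -7, "y": -39, "z": 0, "ax": 0, "ay": 0, "az": 0, "fingers": 1},
    {"x": -7, "y": -39, "z": 0, "ax": 0, "ay": 0, "az": 0, "fingers": 1},
    {"x": 0, "y": 0, "z": 20, "ax": 0, "ay": 0, "az": 0, "fingers": 1},
    {"x": 0, "y": 0, "z": 20, "ax": 0, "ay": 0, "az": 0, "fingers": 1},
    {"x": 0, "y": 0, "z": 10, "ax": 0, "ay": 0, "az": 0, "fingers": 1},
    {"x": 0, "y": 0, "z": 0, "ax": 0, "ay": 0, "az": 0, "fingers": 1},
    {"x": 0, "y": 0, "z": 0, "ax": 0, "ay": 0, "az": 0, "fingers": 1},
  ],
)

```text
time_s: 6.25
eef_pos: [0.4891, 0.2576, 0.2355]
tool_rot: [0.994, -0.111, -0.0, 0.0]
ft_force: [-1.1, 0.0, -4.1]
gripper_width: 0.0427
```

Run:
```python
from h import *
plan([.4885,.258,.220],-12.7)
```

```text
t 6.25 turn [ 0.01  0.01 -0.08] then shift mm [-0.7 -0.2 15.5] dist 16.0 Fz [-1.1  0.  -4.1] w 0.0427
```

Request:
apply_moves(
  commands=[
    {"x": 0, "y": 0, "z": 6, "ax": 0, "ay": 0, "az": 0, "fingers": 1},
    {"x": 0, "y": 0, "z": 5, "ax": 0, "ay": 0, "az": 0, "fingers": 1},
    {"x": 0, "y": 0, "z": 2, "ax": 0, "ay": 0, "az": 0, "fingers": 1},
    {"x": 0, "y": 0, "z": 1, "ax": 0, "ay": 0, "az": 0, "fingers": 1},
    {"x": 0, "y": 0, "z": 0, "ax": 0, "ay": 0, "az": 0, "fingers": 1},
  ],
)

```text
time_s: 6.75
eef_pos: [0.4887, 0.2585, 0.2212]
tool_rot: [0.994, -0.111, -0.0, -0.0]
ft_force: [0.7, -0.5, -3.9]
gripper_width: 0.0428
```

Request:
apply_moves(
  commands=[
    {"x": 0, "y": 0, "z": 1, "ax": 0, "ay": 0, "az": 0, "fingers": 1},
    {"x": 0, "y": 0, "z": 0, "ax": 0, "ay": 0, "az": 0, "fingers": 1},
    {"x": 0, "y": 0, "z": 0, "ax": 0, "ay": 0, "az": 0, "fingers": 1},
  ],
)

```text
time_s: 7.05
eef_pos: [0.4888, 0.2585, 0.2203]
tool_rot: [0.994, -0.111, 0.0, -0.0]
ft_force: [-0.2, -0.4, -2.3]
gripper_width: 0.0428
```

Still carrying the weight, so I'll lower further in 1 mm steps.

Request:
apply_moves(
  commands=[
    {"x": 0, "y": 0, "z": 0.7, "ax": 0, "ay": 0, "az": 0, "fingers": 1},
    {"x": 0, "y": 0, "z": 0, "ax": 0, "ay": 0, "az": 0, "fingers": 1},
    {"x": 0, "y": 0, "z": 0, "ax": 0, "ay": 0, "az": 0, "fingers": 1},
  ],
)

```text
time_s: 7.35
eef_pos: [0.4889, 0.2586, 0.2199]
tool_rot: [0.994, -0.111, 0.0, -0.0]
ft_force: [-0.8, -0.6, 2.8]
gripper_width: 0.0428
```

Request:
apply_moves(
  commands=[
    {"x": 0, "y": 0, "z": 0.7, "ax": 0, "ay": 0, "az": 0, "fingers": 1},
    {"x": 0, "y": 0, "z": 0, "ax": 0, "ay": 0, "az": 0, "fingers": 1},
    {"x": 0, "y": 0, "z": 0, "ax": 0, "ay": 0, "az": 0, "fingers": 1},
  ],
)

```text
time_s: 7.65
eef_pos: [0.4889, 0.2586, 0.2199]
tool_rot: [0.994, -0.111, 0.0, -0.0]
ft_force: [-3.2, -1.2, 9.3]
gripper_width: 0.0428
```

Contact (+9 N). Releasing.

Request:
apply_moves(
  commands=[
    {"x": 0, "y": 0, "z": 0, "ax": 0, "ay": 0, "az": 0, "fingers": -0.2},
    {"x": 0, "y": 0, "z": 0, "ax": 0, "ay": 0, "az": 0, "fingers": -0.5},
    {"x": 0, "y": 0, "z": 0, "ax": 0, "ay": 0, "az": 0, "fingers": -1},
    {"x": 0, "y": 0, "z": 0, "ax": 0, "ay": 0, "az": 0, "fingers": -1},
    {"x": 0, "y": 0, "z": 0, "ax": 0, "ay": 0, "az": 0, "fingers": -1},
    {"x": 0, "y": 0, "z": -10, "ax": 0, "ay": 0, "az": 0, "fingers": -1},
    {"x": 0, "y": 0, "z": -30, "ax": 0, "ay": 0, "az": 0, "fingers": -1},
    {"x": 0, "y": 0, "z": -40, "ax": 0, "ay": 0, "az": 0, "fingers": -1},
    {"x": 0, "y": 0, "z": -40, "ax": 0, "ay": 0, "az": 0, "fingers": -1},
    {"x": 0, "y": 0, "z": 0, "ax": 0, "ay": 0, "az": 0, "fingers": -1},
  ],
)

```text
time_s: 8.65
eef_pos: [0.4909, 0.2593, 0.3451]
tool_rot: [0.994, -0.111, 0.005, -0.003]
ft_force: [0.9, -0.0, 0.3]
gripper_width: 0.0853
```

Run:
```python
from h import *
im=camera('top');cv2.imwrite('pics/top1.png',im)
im2=camera('scene');cv2.imwrite('pics/sc1.png',cv2.resize(im2[110:310,120:460],None,fx=2,fy=2))
plan([.592,-.081,.34],-12.7)
```

```text
t 8.75 turn [-0.11 -0.15  0.01] then shift mm [175.1 308.7   0.5] dist 355.0 Fz [-0.4 -0.6  0.3] w 0.0854
```

View pics/sc1.png

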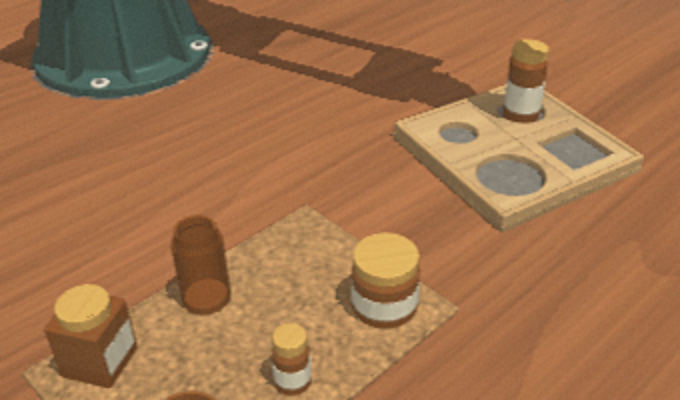

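The tall jar stands upright in its well. Next the squat jar.

Request:
apply_moves(
  commands=[
    {"x": 12, "y": 20, "z": 0, "ax": 0, "ay": 0, "az": 0, "fingers": -1},
    {"x": 23, "y": 41, "z": 0, "ax": 0, "ay": 0, "az": 0, "fingers": -1},
    {"x": 23, "y": 41, "z": 0, "ax": 0, "ay": 0, "az": 0, "fingers": -1},
    {"x": 23, "y": 41, "z": 0, "ax": 0, "ay": 0, "az": 0, "fingers": -1},
    {"x": 23, "y": 41, "z": 0, "ax": 0, "ay": 0, "az": 0, "fingers": -1},
    {"x": 23, "y": 41, "z": 0, "ax": 0, "ay": 0, "az": 0, "fingers": -1},
    {"x": 23, "y": 42, "z": 0, "ax": 0, "ay": 0, "az": 0, "fingers": -1},
    {"x": 23, "y": 42, "z": 0, "ax": 0, "ay": 0, "az": 0, "fingers": -1},
    {"x": 0, "y": 0, "z": 30, "ax": 0, "ay": 0, "az": 0, "fingers": -1},
    {"x": 0, "y": 0, "z": 30, "ax": 0, "ay": 0, "az": 0, "fingers": -1},
    {"x": 0, "y": 0, "z": 0, "ax": 0, "ay": 0, "az": 0, "fingers": -1},
    {"x": 0, "y": 0, "z": 0, "ax": 0, "ay": 0, "az": 0, "fingers": -1},
  ],
)

```text
time_s: 9.95
eef_pos: [0.5888, -0.0807, 0.2776]
tool_rot: [0.994, -0.111, -0.002, -0.0]
ft_force: [0.2, 0.6, 0.8]
gripper_width: 0.0853
```

Run:
```python
from h import *
plan([.590,-.081,.195],-12.7)
c=calibration('wrist');im=camera('wrist');cv2.imwrite('pics/w6.png',im)
for ce,st,m in blobs(lids(im),300):
    ys,xs=np.where(m); print(ce.round(1),st)
```

```text
t 9.95 turn [-0.01  0.23  0.01] then shift mm [ 1.2  0.  82.6] dist 83.0 Fz [0.2 0.6 0.8] w 0.0853
[324.2 208.6] [ 280  184   89   48 3002]
[557.7 281.3] [ 538  257   40   50 1366]
```

View pics/w6.png

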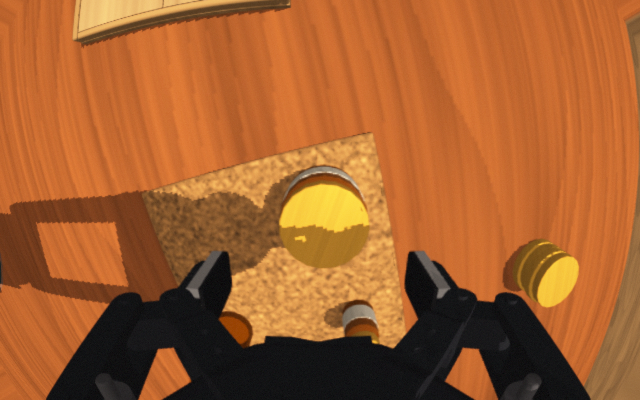

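Run:
```python
from h import *
c=calibration('wrist')
p=plane(c,(324.5,222.5),.068,True);print(p)
plan([*p,.195],-12.7)
```

```text
[ 0.59543426 -0.07768646]
t 10.0 turn [-0.01  0.06  0.03] then shift mm [ 5.  -4.2 83.8] dist 84.0 Fz [ 0.3 -0.6  0.9] w 0.0856
```

Request:
apply_moves(
  commands=[
    {"x": 4, "y": -3, "z": 5, "ax": 0, "ay": 0, "az": 0, "fingers": -1},
    {"x": 0, "y": 0, "z": 25, "ax": 0, "ay": 0, "az": 0, "fingers": -1},
    {"x": 0, "y": 0, "z": 30, "ax": 0, "ay": 0, "az": 0, "fingers": -1},
    {"x": 0, "y": 0, "z": 23, "ax": 0, "ay": 0, "az": 0, "fingers": -1},
    {"x": 0, "y": 0, "z": 0, "ax": 0, "ay": 0, "az": 0, "fingers": -1},
    {"x": 0, "y": 0, "z": 0, "ax": 0, "ay": 0, "az": 0, "fingers": -0.3},
    {"x": 0, "y": 0, "z": 0, "ax": 0, "ay": 0, "az": 0, "fingers": -0.1},
    {"x": 0, "y": 0, "z": 0, "ax": 0, "ay": 0, "az": 0, "fingers": 1},
    {"x": 0, "y": 0, "z": 0, "ax": 0, "ay": 0, "az": 0, "fingers": 1},
    {"x": 0, "y": 0, "z": 0, "ax": 0, "ay": 0, "az": 0, "fingers": 1},
    {"x": 0, "y": 0, "z": 0, "ax": 0, "ay": 0, "az": 0, "fingers": 1},
    {"x": 0, "y": 0, "z": 0, "ax": 0, "ay": 0, "az": 0, "fingers": 1},
  ],
)

```text
time_s: 11.2
eef_pos: [0.5945, -0.0788, 0.198]
tool_rot: [0.994, -0.111, 0.001, -0.0]
ft_force: [-3.0, 1.1, 5.3]
gripper_width: 0.0582
```

Request:
apply_moves(
  commands=[
    {"x": 0, "y": 0, "z": -10, "ax": 0, "ay": 0, "az": 0, "fingers": 1},
    {"x": 0, "y": 0, "z": -20, "ax": 0, "ay": 0, "az": 0, "fingers": 1},
    {"x": 0, "y": 0, "z": -25, "ax": 0, "ay": 0, "az": 0, "fingers": 1},
    {"x": -7, "y": -20, "z": 0, "ax": 0, "ay": 0, "az": 0, "fingers": 1},
    {"x": -15, "y": -38, "z": 0, "ax": 0, "ay": 0, "az": 0, "fingers": 1},
    {"x": -15, "y": -38, "z": 0, "ax": 0, "ay": 0, "az": 0, "fingers": 1},
    {"x": -15, "y": -38, "z": 0, "ax": 0, "ay": 0, "az": 0, "fingers": 1},
    {"x": -15, "y": -38, "z": 0, "ax": 0, "ay": 0, "az": 0, "fingers": 1},
    {"x": -15, "y": -38, "z": 0, "ax": 0, "ay": 0, "az": 0, "fingers": 1},
    {"x": 0, "y": 0, "z": 20, "ax": 0, "ay": 0, "az": 0, "fingers": 1},
    {"x": 0, "y": 0, "z": 0, "ax": 0, "ay": 0, "az": 0, "fingers": 1},
    {"x": 0, "y": 0, "z": 0, "ax": 0, "ay": 0, "az": 0, "fingers": 1},
  ],
)

```text
time_s: 12.4
eef_pos: [0.5604, 0.1438, 0.2315]
tool_rot: [0.994, -0.11, -0.0, 0.0]
ft_force: [-0.5, 0.2, -3.7]
gripper_width: 0.0579
```

Run:
```python
from h import *
plan([.5605,.145,.202],-12.7)
```

```text
t 12.4 turn [0.01 0.   0.02] then shift mm [-0.1 -1.2 29.5] dist 30.0 Fz [-0.5  0.2 -3.7] w 0.0579
```

Request:
apply_moves(
  commands=[
    {"x": 0, "y": -1, "z": 10, "ax": 0, "ay": 0, "az": 0, "fingers": 1},
    {"x": 0, "y": 0, "z": 9, "ax": 0, "ay": 0, "az": 0, "fingers": 1},
    {"x": 0, "y": 0, "z": 6, "ax": 0, "ay": 0, "az": 0, "fingers": 1},
    {"x": 0, "y": 0, "z": 2, "ax": 0, "ay": 0, "az": 0, "fingers": 1},
    {"x": 0, "y": 0, "z": 0, "ax": 0, "ay": 0, "az": 0, "fingers": 1},
    {"x": 0, "y": 0, "z": 0, "ax": 0, "ay": 0, "az": 0, "fingers": 1},
  ],
)

```text
time_s: 13.0
eef_pos: [0.5607, 0.1448, 0.2038]
tool_rot: [0.994, -0.111, 0.0, -0.0]
ft_force: [-0.4, -0.5, -2.6]
gripper_width: 0.0582
```

Request:
apply_moves(
  commands=[
    {"x": 0, "y": 0, "z": 1, "ax": 0, "ay": 0, "az": 0, "fingers": 1},
    {"x": 0, "y": 0, "z": 0, "ax": 0, "ay": 0, "az": 0, "fingers": 1},
    {"x": 0, "y": 0, "z": 0, "ax": 0, "ay": 0, "az": 0, "fingers": 1},
  ],
)

```text
time_s: 13.3
eef_pos: [0.5606, 0.145, 0.203]
tool_rot: [0.994, -0.111, 0.0, -0.0]
ft_force: [-0.9, 0.0, -2.7]
gripper_width: 0.0581
```

Request:
apply_moves(
  commands=[
    {"x": 0, "y": 0, "z": 1, "ax": 0, "ay": 0, "az": 0, "fingers": 1},
    {"x": 0, "y": 0, "z": 0, "ax": 0, "ay": 0, "az": 0, "fingers": 1},
    {"x": 0, "y": 0, "z": 0, "ax": 0, "ay": 0, "az": 0, "fingers": 1},
  ],
)

```text
time_s: 13.6
eef_pos: [0.5607, 0.145, 0.2021]
tool_rot: [0.994, -0.111, 0.0, -0.0]
ft_force: [-1.0, -0.5, -0.3]
gripper_width: 0.0577
```

Request:
apply_moves(
  commands=[
    {"x": 0, "y": 0, "z": 0.7, "ax": 0, "ay": 0, "az": 0, "fingers": 1},
    {"x": 0, "y": 0, "z": 0, "ax": 0, "ay": 0, "az": 0, "fingers": 1},
    {"x": 0, "y": 0, "z": 0, "ax": 0, "ay": 0, "az": 0, "fingers": 1},
  ],
)

```text
time_s: 13.9
eef_pos: [0.5606, 0.145, 0.2021]
tool_rot: [0.994, -0.111, 0.0, -0.0]
ft_force: [-2.0, -0.0, 7.2]
gripper_width: 0.0582
```

Contact. Release, lift and go to the mini jar.

Request:
apply_moves(
  commands=[
    {"x": 0, "y": 0, "z": 0, "ax": 0, "ay": 0, "az": 0, "fingers": -0.5},
    {"x": 0, "y": 0, "z": 0, "ax": 0, "ay": 0, "az": 0, "fingers": -1},
    {"x": 0, "y": 0, "z": 0, "ax": 0, "ay": 0, "az": 0, "fingers": -1},
    {"x": 0, "y": 0, "z": 0, "ax": 0, "ay": 0, "az": 0, "fingers": -1},
    {"x": 0, "y": 0, "z": -10, "ax": 0, "ay": 0, "az": 0, "fingers": -1},
    {"x": 0, "y": 0, "z": -35, "ax": 0, "ay": 0, "az": 0, "fingers": -1},
    {"x": 0, "y": 0, "z": -40, "ax": 0, "ay": 0, "az": 0, "fingers": -1},
    {"x": 6, "y": 16, "z": 0, "ax": 0, "ay": 0, "az": 0, "fingers": -1},
    {"x": 12, "y": 34, "z": 0, "ax": 0, "ay": 0, "az": 0, "fingers": -1},
    {"x": 12, "y": 34, "z": 0, "ax": 0, "ay": 0, "az": 0, "fingers": -1},
    {"x": 12, "y": 34, "z": 0, "ax": 0, "ay": 0, "az": 0, "fingers": -1},
  ],
)

```text
time_s: 15.0
eef_pos: [0.5754, 0.0192, 0.2864]
tool_rot: [0.994, -0.11, 0.0, 0.0]
ft_force: [1.2, -0.0, 0.1]
gripper_width: 0.0852
```

Request:
apply_moves(
  commands=[
    {"x": 14.5, "y": 41, "z": 0, "ax": 0, "ay": 0, "az": 0, "fingers": -1},
    {"x": 14.5, "y": 41, "z": 0, "ax": 0, "ay": 0, "az": 0, "fingers": -1},
    {"x": 14.5, "y": 41, "z": 0, "ax": 0, "ay": 0, "az": 0, "fingers": -1},
    {"x": 14.5, "y": 41, "z": 0, "ax": 0, "ay": 0, "az": 0, "fingers": -1},
    {"x": 14.5, "y": 41, "z": 0, "ax": 0, "ay": 0, "az": 0, "fingers": -1},
    {"x": 0, "y": 0, "z": 0, "ax": 0, "ay": 0, "az": 0, "fingers": -1},
    {"x": 0, "y": 0, "z": 0, "ax": 0, "ay": 0, "az": 0, "fingers": -1},
  ],
)

```text
time_s: 15.7
eef_pos: [0.6009, -0.1967, 0.2858]
tool_rot: [0.994, -0.112, -0.0, -0.0]
ft_force: [0.3, 0.1, 1.3]
gripper_width: 0.0854
```

Run:
```python
from h import *
plan([.602,-.195,.195],-12.7)
c=calibration('wrist');im=camera('wrist');cv2.imwrite('pics/w7.png',im)
t=camera('top');cv2.imwrite('pics/top2.png',t)
for ce,st,m in blobs(lids(im),150):
    e=cv2.minEnclosingCircle(np.argwhere(m)[:,::-1].astype(np.float32))
    print(ce.round(1),st,e,plane(c,e[0],.062,True).round(4))
```

```text
t 15.7 turn [-0.02  0.03 -0.14] then shift mm [ 0.7 -2.  90.8] dist 91.0 Fz [0.3 0.1 1.3] w 0.0854
[548.7 164.8] [ 527  133   45   65 2293] ((548.5, 165.0), 32.65358352661133) [ 0.7857 -0.1945]
[317.2 212.6] [298 200  38  26 735] ((316.5, 216.0), 18.927593231201172) [ 0.6019 -0.1928]
```

View pics/w7.png

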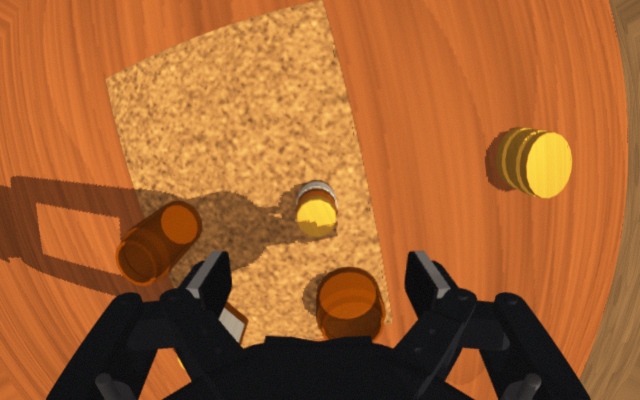

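The mini jar's lid is at (317,214), centred between the fingers. Descending.

Request:
apply_moves(
  commands=[
    {"x": 0.5, "y": -3, "z": 14, "ax": 0, "ay": 0, "az": 0, "fingers": -1},
    {"x": 0, "y": 0, "z": 25, "ax": 0, "ay": 0, "az": 0, "fingers": -1},
    {"x": 0, "y": 0, "z": 30, "ax": 0, "ay": 0, "az": 0, "fingers": -1},
    {"x": 0, "y": 0, "z": 20, "ax": 0, "ay": 0, "az": 0, "fingers": -0.5},
    {"x": 0, "y": 0, "z": 0, "ax": 0, "ay": 0, "az": 0, "fingers": 0},
    {"x": 0, "y": 0, "z": 0, "ax": 0, "ay": 0, "az": 0, "fingers": 0.2},
    {"x": 0, "y": 0, "z": 0, "ax": 0, "ay": 0, "az": 0, "fingers": 0.4},
    {"x": 0, "y": 0, "z": 0, "ax": 0, "ay": 0, "az": 0, "fingers": 1},
    {"x": 0, "y": 0, "z": 0, "ax": 0, "ay": 0, "az": 0, "fingers": 1},
    {"x": 0, "y": 0, "z": 0, "ax": 0, "ay": 0, "az": 0, "fingers": 1},
    {"x": 0, "y": 0, "z": 0, "ax": 0, "ay": 0, "az": 0, "fingers": 1},
  ],
)

```text
time_s: 16.9
eef_pos: [0.6029, -0.1926, 0.1982]
tool_rot: [0.994, -0.111, 0.001, 0.0]
ft_force: [0.5, 2.6, 6.0]
gripper_width: 0.0276
```

Request:
apply_moves(
  commands=[
    {"x": 0, "y": 0, "z": -10, "ax": 0, "ay": 0, "az": 0, "fingers": 1},
    {"x": 0, "y": 0, "z": -25, "ax": 0, "ay": 0, "az": 0, "fingers": 1},
    {"x": 0, "y": 0, "z": -35, "ax": 0, "ay": 0, "az": 0, "fingers": 1},
    {"x": -10, "y": -15, "z": 0, "ax": 0, "ay": 0, "az": 0, "fingers": 1},
    {"x": -20, "y": -30, "z": 0, "ax": 0, "ay": 0, "az": 0, "fingers": 1},
    {"x": -20, "y": -30, "z": 0, "ax": 0, "ay": 0, "az": 0, "fingers": 1},
    {"x": -20, "y": -30, "z": 0, "ax": 0, "ay": 0, "az": 0, "fingers": 1},
    {"x": -20, "y": -30, "z": 0, "ax": 0, "ay": 0, "az": 0, "fingers": 1},
    {"x": -20, "y": -30, "z": 0, "ax": 0, "ay": 0, "az": 0, "fingers": 1},
    {"x": -20, "y": -30, "z": 0, "ax": 0, "ay": 0, "az": 0, "fingers": 1},
    {"x": -20, "y": -30, "z": 0, "ax": 0, "ay": 0, "az": 0, "fingers": 1},
    {"x": -20, "y": -30, "z": 0, "ax": 0, "ay": 0, "az": 0, "fingers": 1},
  ],
)

```text
time_s: 18.1
eef_pos: [0.4911, 0.095, 0.267]
tool_rot: [0.994, -0.111, -0.0, -0.0]
ft_force: [0.4, 0.4, -1.2]
gripper_width: 0.0281
```

Request:
apply_moves(
  commands=[
    {"x": -20, "y": -32, "z": 0, "ax": 0, "ay": 0, "az": 0, "fingers": 1},
    {"x": -20, "y": -32, "z": 0, "ax": 0, "ay": 0, "az": 0, "fingers": 1},
    {"x": 0, "y": 0, "z": 0, "ax": 0, "ay": 0, "az": 0, "fingers": 1},
    {"x": 0, "y": 0, "z": 0, "ax": 0, "ay": 0, "az": 0, "fingers": 1},
  ],
)

```text
time_s: 18.5
eef_pos: [0.4668, 0.1655, 0.267]
tool_rot: [0.994, -0.109, -0.0, 0.0]
ft_force: [-0.6, -0.8, -0.9]
gripper_width: 0.0279
```

Run:
```python
from h import *
plan([.468,.165,.202],-12.7)
im=camera('wrist');cv2.imwrite('pics/w8.png',im)
```

```text
t 18.5 turn [0.03 0.03 0.15] then shift mm [ 1.3  0.2 65. ] dist 65.0 Fz [-0.6 -0.8 -0.9] w 0.0279
```

View pics/w8.png

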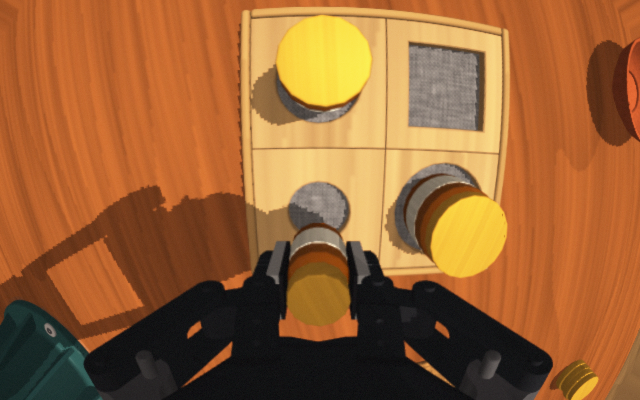

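The wrist view shows the tall jar and the squat jar standing in their wells, and the mini jar held straight over the small well (318,207). Lowering.

Request:
apply_moves(
  commands=[
    {"x": 1, "y": 0, "z": 20, "ax": 0, "ay": 0, "az": 0, "fingers": 1},
    {"x": 0, "y": 0, "z": 20, "ax": 0, "ay": 0, "az": 0, "fingers": 1},
    {"x": 0, "y": 0, "z": 15, "ax": 0, "ay": 0, "az": 0, "fingers": 1},
    {"x": 0, "y": 0, "z": 6, "ax": 0, "ay": 0, "az": 0, "fingers": 1},
    {"x": 0, "y": 0, "z": 2, "ax": 0, "ay": 0, "az": 0, "fingers": 1},
    {"x": 0, "y": 0, "z": 0, "ax": 0, "ay": 0, "az": 0, "fingers": 1},
    {"x": 0, "y": 0, "z": 0, "ax": 0, "ay": 0, "az": 0, "fingers": 1},
  ],
)

```text
time_s: 19.25
eef_pos: [0.4691, 0.1644, 0.2047]
tool_rot: [0.994, -0.111, 0.001, -0.0]
ft_force: [-0.3, -0.4, -0.2]
gripper_width: 0.0277
```

Request:
apply_moves(
  commands=[
    {"x": 0, "y": 0, "z": 1, "ax": 0, "ay": 0, "az": 0, "fingers": 1},
    {"x": 0, "y": 0, "z": 0, "ax": 0, "ay": 0, "az": 0, "fingers": 1},
    {"x": 0, "y": 0, "z": 0, "ax": 0, "ay": 0, "az": 0, "fingers": 1},
  ],
)

```text
time_s: 19.55
eef_pos: [0.4687, 0.1647, 0.2034]
tool_rot: [0.994, -0.11, 0.0, -0.0]
ft_force: [0.6, -0.5, -1.3]
gripper_width: 0.0281
```

Request:
apply_moves(
  commands=[
    {"x": 0, "y": 0, "z": 1, "ax": 0, "ay": 0, "az": 0, "fingers": 1},
    {"x": 0, "y": 0, "z": 0, "ax": 0, "ay": 0, "az": 0, "fingers": 1},
    {"x": 0, "y": 0, "z": 0, "ax": 0, "ay": 0, "az": 0, "fingers": 1},
  ],
)

```text
time_s: 19.85
eef_pos: [0.4687, 0.1647, 0.2023]
tool_rot: [0.994, -0.111, 0.0, -0.0]
ft_force: [-0.1, 0.4, 1.9]
gripper_width: 0.0278
```

Request:
apply_moves(
  commands=[
    {"x": 0, "y": 0, "z": 0.7, "ax": 0, "ay": 0, "az": 0, "fingers": 1},
    {"x": 0, "y": 0, "z": 0, "ax": 0, "ay": 0, "az": 0, "fingers": 1},
    {"x": 0, "y": 0, "z": 0, "ax": 0, "ay": 0, "az": 0, "fingers": 1},
  ],
)

```text
time_s: 20.15
eef_pos: [0.4687, 0.1647, 0.2022]
tool_rot: [0.994, -0.111, 0.0, -0.0]
ft_force: [-1.2, 0.7, 10.6]
gripper_width: 0.0279
```

Request:
apply_moves(
  commands=[
    {"x": 0, "y": 0, "z": 0, "ax": 0, "ay": 0, "az": 0, "fingers": 0},
    {"x": 0, "y": 0, "z": 0, "ax": 0, "ay": 0, "az": 0, "fingers": -0.2},
    {"x": 0, "y": 0, "z": 0, "ax": 0, "ay": 0, "az": 0, "fingers": -0.2},
    {"x": 0, "y": 0, "z": 0, "ax": 0, "ay": 0, "az": 0, "fingers": -0.2},
    {"x": 0, "y": 0, "z": -10, "ax": 0, "ay": 0, "az": 0, "fingers": -0.2},
    {"x": 0, "y": 0, "z": -30, "ax": 0, "ay": 0, "az": 0, "fingers": -0.2},
    {"x": 0, "y": 0, "z": -35, "ax": 0, "ay": 0, "az": 0, "fingers": -0.2},
    {"x": 0, "y": 0, "z": -35, "ax": 0, "ay": 0, "az": 0, "fingers": -1},
    {"x": 5, "y": 24, "z": 0, "ax": 0, "ay": 0, "az": 0, "fingers": -1},
    {"x": 10, "y": 42, "z": 0, "ax": 0, "ay": 0, "az": 0, "fingers": -1},
    {"x": 10, "y": 42, "z": 0, "ax": 0, "ay": 0, "az": 0, "fingers": -1},
    {"x": 10, "y": 42, "z": 0, "ax": 0, "ay": 0, "az": 0, "fingers": -1},
  ],
)

```text
time_s: 21.35
eef_pos: [0.4696, 0.0093, 0.3123]
tool_rot: [0.994, -0.11, 0.001, -0.0]
ft_force: [0.8, 0.1, 0.9]
gripper_width: 0.0854
```

Request:
apply_moves(
  commands=[
    {"x": 10, "y": 42, "z": 0, "ax": 0, "ay": 0, "az": 0, "fingers": -1},
    {"x": 10, "y": 42, "z": 0, "ax": 0, "ay": 0, "az": 0, "fingers": -1},
    {"x": 10, "y": 42, "z": 0, "ax": 0, "ay": 0, "az": 0, "fingers": -1},
    {"x": 10, "y": 42, "z": 0, "ax": 0, "ay": 0, "az": 0, "fingers": -1},
    {"x": 10, "y": 42, "z": 0, "ax": 0, "ay": 0, "az": 0, "fingers": -1},
    {"x": 10, "y": 42, "z": 0, "ax": 0, "ay": 0, "az": 0, "fingers": -1},
    {"x": 10, "y": 42, "z": 0, "ax": 0, "ay": 0, "az": 0, "fingers": -1},
    {"x": 0, "y": 0, "z": 0, "ax": 0, "ay": 0, "az": 8, "fingers": -1},
    {"x": 0, "y": 0, "z": 0, "ax": 0, "ay": 0, "az": 8, "fingers": -1},
    {"x": 0, "y": 0, "z": 0, "ax": 0, "ay": 0, "az": 8, "fingers": -1},
    {"x": 0, "y": 0, "z": 0, "ax": 0, "ay": 0, "az": 8, "fingers": -1},
    {"x": 0, "y": 0, "z": 0, "ax": 0, "ay": 0, "az": 8, "fingers": -1},
  ],
)

```text
time_s: 22.55
eef_pos: [0.4733, -0.2916, 0.312]
tool_rot: [0.895, -0.447, 0.0, -0.0]
ft_force: [0.7, -0.8, 0.6]
gripper_width: 0.0852
```

Request:
apply_moves(
  commands=[
    {"x": 0, "y": 0, "z": 0, "ax": 0, "ay": 0, "az": 5, "fingers": -1},
    {"x": 0, "y": 0, "z": 0, "ax": 0, "ay": 0, "az": 0, "fingers": -1},
    {"x": 0, "y": 0, "z": 0, "ax": 0, "ay": 0, "az": 0, "fingers": -1},
  ],
)

```text
time_s: 22.85
eef_pos: [0.4734, -0.2916, 0.3118]
tool_rot: [0.876, -0.481, 0.0, 0.0]
ft_force: [-0.5, 1.1, 0.6]
gripper_width: 0.0856
```

Run:
```python
from h import *
plan([.477,-.293,.2],-58)
c=calibration('wrist');im=camera('wrist');cv2.imwrite('pics/w9.png',im)
import pickle;pickle.dump(c,open('w9.pkl','wb'))
for ce,st,m in blobs(lids(im),150):
    e=cv2.minEnclosingCircle(np.argwhere(m)[:,::-1].astype(np.float32))
    print(ce.round(1),st,e,plane(c,e[0],.078,True).round(4))
cv2.imwrite('pics/w9c.png',cv2.resize(im[100:340,200:520],None,fx=2.5,fy=2.5))
```

```text
t 22.85 turn [-0.01 -0.01  0.44] then shift mm [  3.1  -2.3 111.8] dist 112.0 Fz [-0.5  1.1  0.6] w 0.0856
[323.3 218.5] [ 295  192   57   54 2357] ((323.16973876953125, 218.68348693847656), 28.200557708740234) [ 0.4761 -0.2962]
```

View pics/w9c.png

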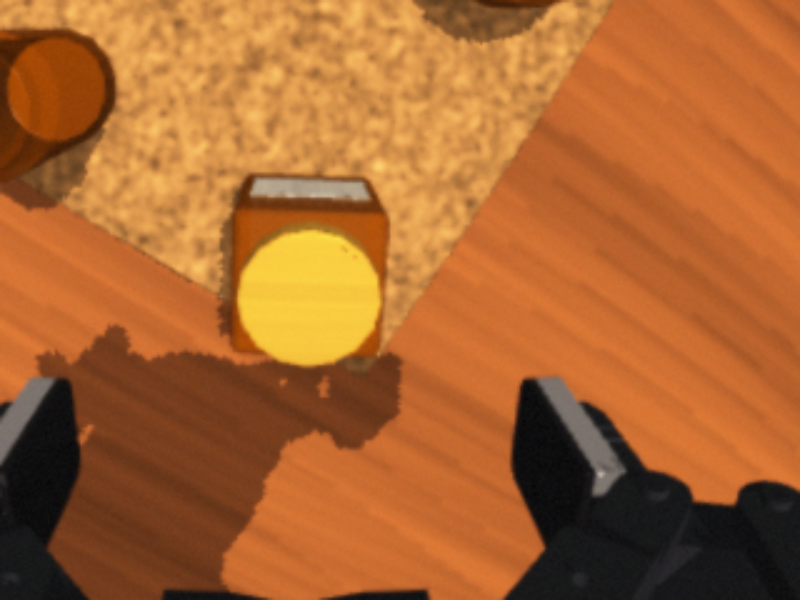

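The square jar is centred about 4 mm toward +x, with its edges turned about +2.3° about the tool z. I'll correct that and descend.

Request:
apply_moves(
  commands=[
    {"x": 0, "y": 0, "z": 0, "ax": 0, "ay": 0, "az": 2.3, "fingers": -1},
    {"x": 4, "y": -0.5, "z": 15, "ax": 0, "ay": 0, "az": 0, "fingers": -1},
    {"x": 0, "y": 0, "z": 30, "ax": 0, "ay": 0, "az": 0, "fingers": -1},
    {"x": 0, "y": 0, "z": 35, "ax": 0, "ay": 0, "az": 0, "fingers": -1},
    {"x": 0, "y": 0, "z": 35, "ax": 0, "ay": 0, "az": 0, "fingers": -1},
    {"x": 0, "y": 0, "z": 0, "ax": 0, "ay": 0, "az": 0, "fingers": -1},
    {"x": 0, "y": 0, "z": 0, "ax": 0, "ay": 0, "az": 0, "fingers": -0.2},
    {"x": 0, "y": 0, "z": 0, "ax": 0, "ay": 0, "az": 0, "fingers": 0.2},
    {"x": 0, "y": 0, "z": 0, "ax": 0, "ay": 0, "az": 0, "fingers": 1},
    {"x": 0, "y": 0, "z": 0, "ax": 0, "ay": 0, "az": 0, "fingers": 1},
    {"x": 0, "y": 0, "z": 0, "ax": 0, "ay": 0, "az": 0, "fingers": 1},
    {"x": 0, "y": 0, "z": 0, "ax": 0, "ay": 0, "az": 0, "fingers": 1},
  ],
)

```text
time_s: 24.1
eef_pos: [0.4766, -0.2953, 0.1982]
tool_rot: [0.866, -0.5, 0.002, 0.0]
ft_force: [-0.3, 0.7, 7.1]
gripper_width: 0.0453
```

Run:
```python
from h import *
plan([.5815,.238,.200],-12.7)
print(pose()[0]['eef_pos'],pose()[2])
```

```text
t 24.1 turn [  0.    -0.2  -47.28] then shift mm [ -15.  -543.3   -1.8] dist 544.0 Fz [-0.3  0.7  7.1] w 0.0453
[ 0.47664372 -0.2953172   0.19823948] -59.982798443509424
```

Request:
apply_moves(
  commands=[
    {"x": 0, "y": 0, "z": -10, "ax": 0, "ay": 0, "az": 0, "fingers": 1},
    {"x": 0, "y": 0, "z": -20, "ax": 0, "ay": 0, "az": 0, "fingers": 1},
    {"x": 0, "y": 0, "z": -35, "ax": 0, "ay": 0, "az": 0, "fingers": 1},
    {"x": 0, "y": 0, "z": -40, "ax": 0, "ay": 0, "az": -5.5, "fingers": 1},
    {"x": 0, "y": 0, "z": -10, "ax": 0, "ay": 0, "az": -7, "fingers": 1},
    {"x": 0, "y": 0, "z": 0, "ax": 0, "ay": 0, "az": -7, "fingers": 1},
    {"x": 0, "y": 0, "z": 0, "ax": 0, "ay": 0, "az": -7, "fingers": 1},
    {"x": 0, "y": 0, "z": 0, "ax": 0, "ay": 0, "az": -7, "fingers": 1},
    {"x": 0, "y": 0, "z": 0, "ax": 0, "ay": 0, "az": -7, "fingers": 1},
    {"x": 0, "y": 0, "z": 0, "ax": 0, "ay": 0, "az": -7, "fingers": 1},
    {"x": 0, "y": -15, "z": 0, "ax": 0, "ay": 0, "az": 0, "fingers": 1},
    {"x": -1, "y": -33, "z": 0, "ax": 0, "ay": 0, "az": 0, "fingers": 1},
  ],
)

```text
time_s: 25.3
eef_pos: [0.4855, -0.2484, 0.3121]
tool_rot: [0.994, -0.112, 0.001, 0.001]
ft_force: [0.2, 0.1, -2.4]
gripper_width: 0.0453
```

Request:
apply_moves(
  commands=[
    {"x": -1, "y": -45, "z": 0, "ax": 0, "ay": 0, "az": 0, "fingers": 1},
    {"x": -1, "y": -45, "z": 0, "ax": 0, "ay": 0, "az": 0, "fingers": 1},
    {"x": -1, "y": -45, "z": 0, "ax": 0, "ay": 0, "az": 0, "fingers": 1},
    {"x": -1, "y": -45, "z": 0, "ax": 0, "ay": 0, "az": 0, "fingers": 1},
    {"x": -1, "y": -45, "z": 0, "ax": 0, "ay": 0, "az": 0, "fingers": 1},
    {"x": -1, "y": -45, "z": 0, "ax": 0, "ay": 0, "az": 0, "fingers": 1},
    {"x": -2, "y": -45, "z": 0, "ax": 0, "ay": 0, "az": 0, "fingers": 1},
    {"x": -2, "y": -45, "z": 0, "ax": 0, "ay": 0, "az": 0, "fingers": 1},
    {"x": -2, "y": -35, "z": 0, "ax": 0, "ay": 0, "az": 0, "fingers": 1},
    {"x": 0, "y": 0, "z": 0, "ax": 0, "ay": 0, "az": 0, "fingers": 1},
    {"x": 0, "y": 0, "z": 0, "ax": 0, "ay": 0, "az": 0, "fingers": 1},
  ],
)

```text
time_s: 26.4
eef_pos: [0.5583, 0.1418, 0.3116]
tool_rot: [0.994, -0.108, -0.0, 0.0]
ft_force: [0.5, -0.5, -1.8]
gripper_width: 0.0452
```

Run:
```python
from h import *
plan([.5815,.238,.2025],-12.4)
im=camera('wrist');cv2.imwrite('pics/w10.png',im);c=calibration('wrist')
```

```text
t 26.4 turn [ 0.01  0.03 -0.05] then shift mm [  2.  -98.9 109.1] dist 147.0 Fz [ 0.5 -0.5 -1.8] w 0.0452
```

View pics/w10.png

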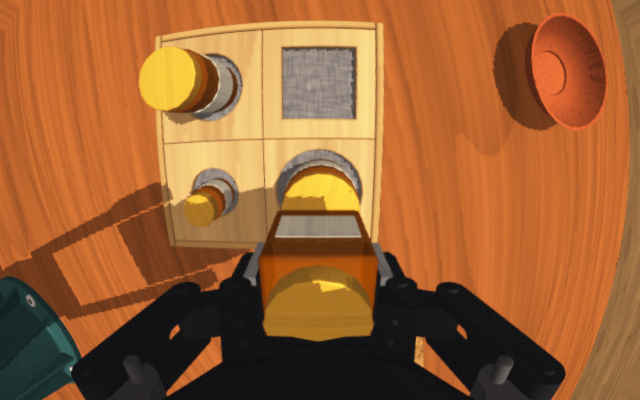

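The square jar is square with the well, whose felt spans (281–356, 46–119). The other three stand in their wells. Move over and lower.

Request:
apply_moves(
  commands=[
    {"x": 0, "y": -20, "z": 0, "ax": 0, "ay": 0, "az": 0, "fingers": 1},
    {"x": 1, "y": -40, "z": 0, "ax": 0, "ay": 0, "az": 0, "fingers": 1},
    {"x": 1, "y": -39, "z": 0, "ax": 0, "ay": 0, "az": 0, "fingers": 1},
    {"x": 0, "y": 0, "z": 15, "ax": 0, "ay": 0, "az": 0, "fingers": 1},
    {"x": 0, "y": 0, "z": 25, "ax": 0, "ay": 0, "az": 0, "fingers": 1},
    {"x": 0, "y": 0, "z": 25, "ax": 0, "ay": 0, "az": 0, "fingers": 1},
    {"x": 0, "y": 0, "z": 20, "ax": 0, "ay": 0, "az": 0, "fingers": 1},
    {"x": 0, "y": 0, "z": 8, "ax": 0, "ay": 0, "az": 0, "fingers": 1},
    {"x": 0, "y": 0, "z": 0, "ax": 0, "ay": 0, "az": 0, "fingers": 1},
    {"x": 0, "y": 0, "z": 0, "ax": 0, "ay": 0, "az": 0, "fingers": 1},
  ],
)

```text
time_s: 27.45
eef_pos: [0.5829, 0.2362, 0.2193]
tool_rot: [0.994, -0.109, 0.0, -0.0]
ft_force: [0.7, -0.0, -2.7]
gripper_width: 0.0453
```

Run:
```python
from h import *
plan([.5815,.238,.2025],-12.4)
```

```text
t 27.45 turn [-0.03 -0.05 -0.17] then shift mm [-1.8 -1.5 16.8] dist 17.0 Fz [ 0.7 -0.  -2.7] w 0.0453
```

Request:
apply_moves(
  commands=[
    {"x": -1.5, "y": -1, "z": 2, "ax": 0, "ay": 0, "az": 0, "fingers": 1},
    {"x": 0, "y": 0, "z": 6, "ax": 0, "ay": 0, "az": 0, "fingers": 1},
    {"x": 0, "y": 0, "z": 5, "ax": 0, "ay": 0, "az": 0, "fingers": 1},
    {"x": 0, "y": 0, "z": 2, "ax": 0, "ay": 0, "az": 0, "fingers": 1},
    {"x": 0, "y": 0, "z": 1, "ax": 0, "ay": 0, "az": 0, "fingers": 1},
    {"x": 0, "y": 0, "z": 0, "ax": 0, "ay": 0, "az": 0, "fingers": 1},
    {"x": 0, "y": 0, "z": 0, "ax": 0, "ay": 0, "az": 0, "fingers": 1},
  ],
)

```text
time_s: 28.15
eef_pos: [0.5813, 0.2381, 0.2024]
tool_rot: [0.994, -0.109, 0.0, -0.0]
ft_force: [-0.4, -0.4, -2.7]
gripper_width: 0.0457
```

Request:
apply_moves(
  commands=[
    {"x": 0, "y": 0, "z": 0.8, "ax": 0, "ay": 0, "az": 0, "fingers": 1},
    {"x": 0, "y": 0, "z": 0, "ax": 0, "ay": 0, "az": 0, "fingers": 1},
    {"x": 0, "y": 0, "z": 0, "ax": 0, "ay": 0, "az": 0, "fingers": 1},
  ],
)

```text
time_s: 28.45
eef_pos: [0.5813, 0.2381, 0.2022]
tool_rot: [0.994, -0.109, 0.0, -0.0]
ft_force: [-2.7, -0.3, 6.3]
gripper_width: 0.0453
```

Request:
apply_moves(
  commands=[
    {"x": 0, "y": 0, "z": 0, "ax": 0, "ay": 0, "az": 0, "fingers": -0.3},
    {"x": 0, "y": 0, "z": 0, "ax": 0, "ay": 0, "az": 0, "fingers": -0.7},
    {"x": 0, "y": 0, "z": 0, "ax": 0, "ay": 0, "az": 0, "fingers": -0.7},
    {"x": 0, "y": 0, "z": 0, "ax": 0, "ay": 0, "az": 0, "fingers": -0.7},
    {"x": 0, "y": 0, "z": -10, "ax": 0, "ay": 0, "az": 0, "fingers": -0.7},
    {"x": 0, "y": 0, "z": -35, "ax": 0, "ay": 0, "az": 0, "fingers": -0.7},
    {"x": 0, "y": 0, "z": -40, "ax": 0, "ay": 0, "az": 0, "fingers": -0.7},
    {"x": 0, "y": 0, "z": -40, "ax": 0, "ay": 0, "az": 0, "fingers": -0.7},
    {"x": -10, "y": 40, "z": -10, "ax": 0, "ay": 0, "az": 0, "fingers": -0.7},
    {"x": -10, "y": 45, "z": -10, "ax": 0, "ay": 0, "az": 0, "fingers": -0.7},
    {"x": -10, "y": 45, "z": 0, "ax": 0, "ay": 0, "az": 0, "fingers": -0.7},
    {"x": 0, "y": 0, "z": 0, "ax": 0, "ay": 0, "az": 0, "fingers": -0.7},
  ],
)

```text
time_s: 29.65
eef_pos: [0.5211, 0.1141, 0.3474]
tool_rot: [0.994, -0.11, -0.001, 0.001]
ft_force: [0.8, 0.3, -0.4]
gripper_width: 0.0724
```

Run:
```python
from h import *
w=camera('wrist')[0:330,100:560]; s=camera('scene')[110:390,120:480]
w=cv2.resize(w,(390,280)); cv2.imwrite('pics/fin.png',np.vstack([cv2.resize(np.hstack([w,s]),None,fx=1.06,fy=1.06)]))
print(read_state()['eef_pos'],read_state()['time_s'])
```

```text
[0.52363146 0.11687811 0.34749975] 29.75
```

View pics/fin.png

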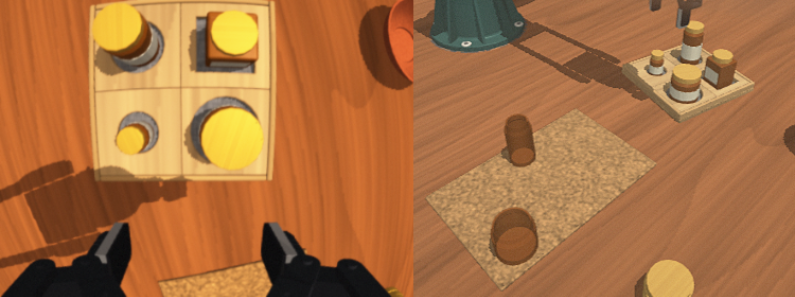

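All four jars stand upright in their own wells, and both open jars are where they were. Handing in.

```bash
python3 -c "
from bench import job
print(job.finish_job())"
```

```text
the job is handed in; nothing more can be done
None
```

All four lidded jars are packed and the job is handed in, at about 30 s on the robot's clock. I placed them in the order tall, squat, small, square. Each went into its own well, lowered in steps of about 1 mm until I felt contact (6–11 N), then released.

**Seating:** Each jar touched down about 4 mm above its height on the cork board, which is the felt's height over the board. That shows they sit flat rather than on a rim.

**Final pictures:** The last wrist and scene pictures show all four upright in the right wells. The two open jars are standing on the board where they were, and the gripper is clear of everything.

**Disagreements:** The top and wrist cameras differed by 2–4 mm, so I averaged the well positions and re-centred on the tall, squat and square jars before gripping. My first move call was refused because rows need every field, so nothing moved. No other check failed.

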